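# Warm up the injector bath

### The job

Get the ultrasonic bath warming and running, ready for the injectors: on its sloping control panel, first switch on the mains by pressing the upper (far) end of the wide rocker until it snaps over, then switch on the heater the same way with the narrow rocker, then press in the round start button that stands between the narrow rocker and the big mushroom-headed stop button, and let it spring back. Do not press the stop button, and leave the dust cap, the seat ring and the extension bar lying where they are.

Things in the scene. Friction and masses are not known exactly. Their poses are not given: they have to be found in the camera images.
- bath: Bench-top ultrasonic bath, fixed: a grey control deck 320 mm wide (y), 220 deep (x), with a lidded steel tank joined to its left. Origin: centre of the deck's footprint at bench height; x away from the operator, y to the operator's left, z up. Its panel slopes up away from the operator at 0.22 rad, from (x -110, z 60) to (x 50, z 95.8) mm; behind it a level top at z 95.8 mm.
- panel (a point): Point on the sloping panel's surface in the middle of the row of black controls; z is the outward normal, x up the slope, y to the operator's left. Controls in this row: wide mains rocker at y = -105 mm, narrow heater rocker -40, round start button 30, mushroom stop button 100. Lamps and a window farther up the slope are flush and only looked at.
- tank (a point): Centre of the tank's shut lid, 166 mm above the bench; the tank is 316 mm long (bath x), 196 mm wide (bath y) over its rim, and its lid handle rises 31 mm above the lid. Not part of the job.
- mains (a joint): Tilt of the wide mains rocker, rad: 0 = off (upper, far end raised 16 mm above the panel), 0.4 = on (that end down at 8 mm, its face level with the panel). 44 mm long up the slope, 30 wide, dished; pivots about its middle, 8 mm above the panel; bezel 3 mm high, 52 long. A snap spring holds it at either end: about 5 N at its upper end moves it; past 0.2 it snaps over and stays.
- mains_on (a point): Point on the upper half of the mains rocker's face, 16 mm from its pivot, where it is pressed to switch on; moves with the rocker.
- heater (a joint): Tilt of the narrow heater rocker, rad: 0 = off, 0.4 = on. As the mains rocker, but 16 mm wide.
- heater_on (a point): Point on the upper half of the heater rocker's face, 16 mm from its pivot, where it is pressed to switch on; moves with the rocker.
- start (a joint): Travel of the start button, m: 0 = out, 0.006 = fully in (5 N); it springs back when released. Black cylinder, 28 mm across, its top 16 mm above the panel in a steel collar 6 mm high and 38 mm across; pressed square to the panel. Pressed beyond 0.004.
- start_top (a point): Centre of the start button's top face; moves with it.
- stop (a joint): Travel of the stop button, m, 0 = out, 0.006 = fully in, springs back. Not to be pressed.
- stop_top (a point): Centre of the top of the stop button, a black mushroom head 40 mm across standing 26 mm above the panel.
- dust_cap: Loose red plastic dust cap, 30 mm across the flange and 24 mm high, standing on the level top of the deck behind the panel; origin at its underside's centre. Not part of the job.
- seat_ring: Loose bronze seat ring, 28 mm across, 8 mm high, lying on the level top of the deck behind the panel; origin at its underside's centre. Not part of the job.
- extension_bar: Loose stubby chrome extension bar, 80 mm long, 22 mm thick, lying on the bench to the right of the deck; origin under its middle, x along it. Not part of the job.

How it is judged:
On the way, in this order (a step that is already met when the one before it is completed fails the run):
1. the wide mains rocker is switched on (value of joint mains above 0.3 rad), for 0.1 s.
2. then the narrow heater rocker is switched on (value of joint each of mains, heater above 0.3 rad), for 0.1 s.
3. then the start button is pressed in (all of step 2 and value of joint start above 0.004 m), for 0.04 s.
At the end, for the whole second after the job is handed in: Both rockers are on (beyond 0.3 rad), the start and stop buttons are out (within 1.5 mm), and the dust cap, seat ring and extension bar lie within 15 mm of where they were (all of step 2 and value of joint each of start, stop below 0.0015 m and distance of each of dust_cap, seat_ring, extension_bar from where it was at the start of the episode below 0.015 m); the robot touches nothing.
It fails at once if the stop button is pressed (beyond 2.5 mm) (value of joint stop above 0.0025 m).
It fails at once if the heater is switched on while the mains is off (value of joint heater above 0.25 rad and value of joint mains below 0.2 rad).
It fails at once if the start button is pressed before mains and heater are both on (value of joint start above 0.003 m and value of joint any of mains, heater below 0.2 rad).
It fails at once if the dust cap, seat ring or extension bar is lifted, carried or pushed more than 15 mm (distance of any of dust_cap, seat_ring, extension_bar from where it was at the start of the episode above 0.015 m).
It also fails if it takes over 42 s, if anything falls off the work surface, if the arm or the gripper's body presses on something with over 40 N, if the wrist force passes 120 N, or if a joint passes its speed limit or range.

### The arm

A 6-joint arm with a two-finger parallel gripper is mounted at the origin on the work surface. World frame = base frame: x ahead of the robot, y to its left, z up, the work surface at z = 0. Lengths are in m, angles in rad, forces in N, time in s.
With the tool pointing down it reaches from about 0.35 to 0.85 m from the base axis. Payload 8.1 kg.
Tool frame: the origin (TCP) lies midway between the tips of the shut fingers; the grasp point (between the pads) lies env.grip_point_offset behind it (env.grip_point_offset is the distance from the TCP to the grasp point, in m); z points along the fingers, y is the line along which they close (so a half turn about z gives the same grasp; the last joint's range is limited). The gripper opens to 85 mm and grips with 20 to 120 N. Pads are 22 mm wide; open, the fingers measure 114 mm over their backs; the gripper's body (76 mm by 85 mm) begins 54 mm behind the grasp point. The pads swing forward as they close: fully open they stand 13 mm farther back than shut.
Start: joints at [1.159, 0.13, 1.488, -0, 1.523, -0.085], TCP at [0.193, 0.568, 0.231] pointing down, gripper open.
Joint ranges: [-2.96, 2.96], [-0.89, 2.26], [0.02, 2.5], [-1.34, 4.48], [0, 2.73], [-2.66, 2.66]. Speed limits (rad/s): [2.39, 2.39, 2.79, 3.14, 3.14, 3.14].

### API

Orientations are given as a rotation vector (axis times angle).
In Python, from cell import env gives the robot as it stands.
- The arm moves only by the tool step_arm, never from a script. Its argument "targets" is a list that holds one entry, the list of rows, each a list of 7 numbers: the turn, a rotation vector about the tool's x, y, z in rad, then the shift along the tool's x, y, z in cm, then the gripper command: -1 is fully open, 1 is shut, values between are in proportion. A call has 1 to 5 rows; each row shifts and turns the commanded pose from where the row before left it, along the tool's axes as they then stand; what a row does not reach is not made up. A row lasts 1/10 s, in which the tool goes at most 50 mm and 8.59 degrees, less where a joint would pass 70% of its speed; a pose out of reach is approached as far as the arm can. A call is refused whole if a number of a shift passes 5 or a number of a turn 0.15, either way. A call with a gripper value outside its range is refused whole. The fingers move at their own pace and stop on an object; the grip force is fixed at half the most. Time passes only in rows, so rows that do not move let the fingers close. It gives the time, the measured TCP pose, the force, the opening and the grip force at its end, in the units of the state.
- env.get_obs(): the state, without advancing time (a new reading comes with each control period).
- env.grab_frame(name): name is "scene" or "top"; returns a dict with "image" (420x560x3 uint8, blue, green, red), "fx", "fy", "cx", "cy" (pixels), "k1" (the pictures are not rectified: a ray, as slopes to the right and down, at radius r is drawn at 1 + k1 r^2 times it, then the intrinsics apply), "world_to_cam" (4x4, takes a point from world to camera coordinates). Camera axes: x right, y down, z forward; pixel columns grow to the right and rows downward; lengths in m; the calibration is good to about 2 mm. A picture is of the moment at which its call begins. There is no depth.
- env.sign_off(): hands the job in; it is judged then, once.
Trained networks look in a picture, given as the dict that the camera call returned (one of the last four; its "shot" number tells which), for a name from the list of things; names that differ only in an ending like _2 or _b are one class to them, and where a whole thing is asked for, a point or a joint stands for the part that bears it (a point fixed in the world has none). Each returns a list of dicts, best first, with "score" (0 to 1); they miss things now and then, are a little off and sometimes report something else, mostly with a low value. They report only what shows in the picture. A call takes as long as a camera call.
- env.boxes_of(picture, label): "bbox" ([left, top, right, bottom] in pixels, round what is visible of it).
- env.masks_of(picture, label): "pixels" (420x560 bool, what is visible of it) and "bbox" ([left, top, right, bottom] in pixels, round what is visible of it).
The state is a dict: "time_s": time; "qpos": joint angles; "joint_vel": joint speeds; "effort": joint torques, N m; "ee_pos": TCP position; "orientation": TCP orientation; "contact_force": force on the tool from outside, world axes, zero at the start; "ft_torque": the same for the moment, N m; "gripper_width": opening from 0.0 (shut) to 1.0 (fully open); "grasp_force": force on a finger pad.
Only numpy, scipy, OpenCV 4.12 (cv2) and the standard library are available. Lean on these libraries where they do the work, as an engineer would, in place of code of your own. Each camera call takes 0.05 s, during which the arm holds its last target. There are 200 camera calls.

## Working session

There is one attempt and no reset: what is moved stays moved. The work goes in short steps, Python scripts to look and compute and a tool call to move; the robot and the scene stay as the last step left them, time stands still between calls to the robot, and variables do not carry over. Pictures are saved under pics/ and viewed, at most 10 in all, crops included, and the job is handed in when it is done.

Besides the shell and the picture viewer there is one more tool, called after "Emit:" as name([rows], argument=value, ...), one row to a line, values as JSON. step_arm: Moves the arm, as the interface text tells. Its arguments: {"type":"object","properties":{"targets":{"type":"array","items":{"type":"array","items":{"type":"array","items":{"type":"number"}}}}},"required":["targets"]}

```bash
mkdir -p pics; cat > h.py <<'E'
import numpy as np,cv2,pickle
from cell import env
from scipy.spatial.transform import Rotation as R
def proj(f,P):
    P=np.atleast_2d(P);T=np.array(f["world_to_cam"]);c=P@T[:3,:3].T+T[:3,3]
    s=c[:,:2]/c[:,2:];s=s*(1+f["k1"]*(s**2).sum(1,keepdims=True))
    return s*[f["fx"],f["fy"]]+[f["cx"],f["cy"]]
E
python3 - <<'E'
from h import *
o=env.get_obs();print(o, env.grip_point_offset)
fs={}
for n in("scene","top"):
    f=env.grab_frame(n);fs[n]=f;cv2.imwrite(f"pics/{n}0.png",f["image"])
    print(n,{k:v for k,v in f.items() if k!="image"})
    for l in("bath","mains","heater","start","stop","dust_cap","seat_ring","extension_bar"):
        for d in env.boxes_of(f,l)[:2]: print(l,np.round(d["bbox"]),round(d["score"],2))
pickle.dump(fs,open("f.pkl","wb"))
E
```

```text
{'time_s': 0.0, 'qpos': array([ 1.15862040e+00,  1.31158731e-01,  1.48930474e+00,  2.10427765e-05,
        1.52302559e+00, -8.53711799e-02]), 'joint_vel': array([-0.00034583,  0.00231705, -0.00141463, -0.00053113, -0.00080534,
       -0.00167066]), 'effort': array([ 5.15044976e-04, -5.69403970e+01, -5.00550842e+01,  1.80330726e-04,
        1.47179340e-02, -1.15523703e-04]), 'ee_pos': array([0.19233744, 0.5677355 , 0.23023193]), 'orientation': array([-5.10984440e-01, -3.09926273e+00,  2.87858702e-03]), 'contact_force': array([-0.35010471,  0.10444644, -0.05539521]), 'ft_torque': array([-0.0128375 ,  0.01596168,  0.03299122]), 'grasp_force': 0.0, 'gripper_width': 0.9980886875201634} 0.0187
scene {'fx': 433.44737982654874, 'fy': 433.44737982654874, 'cx': 283.59764947847714, 'cy': 211.17270527505914, 'k1': -0.03510479992767171, 'world_to_cam': array([[ 0.14960508,  0.98867347,  0.01196189, -0.05695427],
       [ 0.86078807, -0.12428209, -0.49355634, -0.43722496],
       [-0.48647941,  0.08413519, -0.86963156,  1.22095694],
       [ 0.        ,  0.        ,  0.        ,  1.        ]]), 's
[... 306 characters left out ...]
552819507974, 'fy': 389.52552819507974, 'cx': 278.3539155088025, 'cy': 206.20286305374484, 'k1': -0.11368588475911535, 'world_to_cam': array([[ 0.02124862, -0.99889741,  0.04186243, -0.04547519],
       [-0.99745234, -0.02403271, -0.06716594,  0.56190324],
       [ 0.06809795, -0.0403286 , -0.99686322,  0.81180629],
       [ 0.        ,  0.        ,  0.        ,  1.        ]]), 'shot': 2}
bath [104. 120. 388. 314.] 0.86
mains [354. 214. 371. 239.] 0.71
heater [323. 218. 332. 244.] 0.5
start [289. 233. 300. 249.] 0.44
stop [248. 237. 267. 259.] 0.87
stop [352. 212. 372. 239.] 0.61
dust_cap [347. 154. 364. 168.] 0.65
seat_ring [247. 170. 262. 184.] 0.43
extension_bar [388. 181. 397. 219.] 0.67
```

```bash
python3 -c "
import cv2;cv2.imwrite('pics/both.png',cv2.resize(cv2.vconcat([cv2.imread('pics/scene0.png'),cv2.imread('pics/top0.png')]),(400,600)))"
```

```text
(no output)
```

View pics/scene0.png

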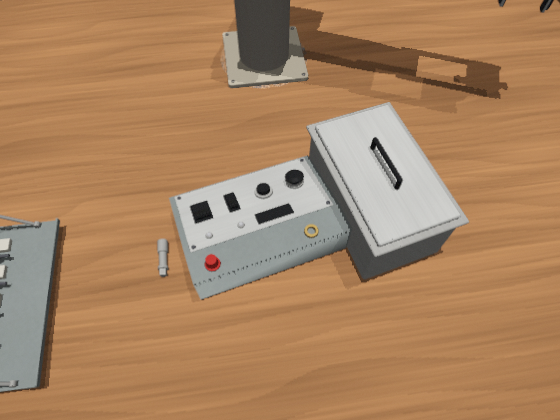

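View pics/top0.png

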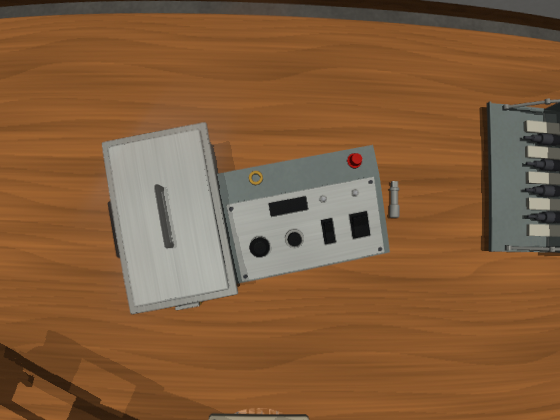

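The scene picture shows the control row as mains (202,211), heater (232,202), start (263,189) and stop (294,178). In the top picture they are at (360,225), (328,231), (294,239) and (260,247). The network boxes agree, apart from a few low-score mix-ups. Next I fit the panel pose.

```bash
cat > fit.py <<'E'
from h import *
from scipy.optimize import least_squares
fs=pickle.load(open("f.pkl","rb"))
seed={"scene":[(202,211),(232,202),(263,189),(294,178)],"top":[(360,225),(328,231),(294,239),(260,247)]}
obs={}
for n,f in fs.items():
    g=(f["image"].max(2)<60).astype(np.uint8)
    N,L,S,C=cv2.connectedComponentsWithStats(g,connectivity=4)
    obs[n]=[]
    for u,v in seed[n]:
        w=L[v-4:v+5,u-4:u+5];w=w[w>0];k=np.bincount(w).argmax();obs[n].append(C[k]);print(n,(u,v),C[k].round(1),S[k])
Y=np.array([-.105,-.04,.03,.1]);H=np.array([.008,.008,.0135,.021])
def frame(p):
    x,y,z,yaw=p;Rm=R.from_euler("ZY",[yaw,-.22]).as_matrix()
    return Rm,np.array([x,y,z])
pts=lambda p:(lambda Rm,t:(np.c_[0*Y,Y,H]@Rm.T+t))(*frame(p))
def res(p,names=("scene","top")): return np.concatenate([(proj(fs[n],pts(p))-obs[n]).ravel() for n in names])
if __name__=="__main__":
    for names in(("scene","top"),("scene",),("top",)):
        s=least_squares(res,[.5,-.1,.078,.1],args=(names,)) if len(names)==2 else least_squares(lambda q:res([q[0],q[1],best[2],q[2]],names),[.5,-.1,.1])
        if len(names)==2: best=s.x
        print(names,s.x.round(4),s.fun.reshape(-1,2).round(1).tolist())
    # deck corners check
    x,y,z,yaw=best;Rz=R.from_euler("z",yaw).as_matrix()
    xb=(z-.06)/np.tan(.22)-.11;o=np.array([x,y,z])-Rz@[xb,0,z];print("bath origin",o,"row x",xb)
    c=np.array([[-.11,-.16,.06],[-.11,.16,.06],[.11,-.16,.0958],[.11,.16,.0958]])@Rz.T+o
    for n in fs: print(n,proj(fs[n],c).round(0).tolist())
    Rm,t=frame(best)
    print("Rm",Rm.round(4).tolist())
    for nm,l in [("mains_on",[.016*np.cos(.2),-.105,.011]),("heater_on",[.016,-.04,.011]),("start",[0,.03,.016]),("stop",[0,.1,.026])]: print(nm,(Rm@l+t).round(4))
    np.save("best.npy",best)
E
python3 fit.py
```

```text
scene (202, 211) [201.  211.5] [191 201  22  22 309]
scene (232, 202) [231.5 201.9] [224 193  16  19 180]
scene (263, 189) [262.8 188.8] [257 184  13  11 114]
scene (294, 178) [294.  176.8] [286 170  18  15 207]
top (360, 225) [359.3 224.5] [349 211  21  28 430]
top (328, 231) [327.8 230.7] [321 218  15  26 271]
top (294, 239) [294.1 238.7] [287 232  15  14 155]
top (260, 247) [259.3 246.7] [250 237  20  20 312]
('scene', 'top') [ 0.5048 -0.0904  0.0722  0.225 ] [[-0.2, -0.1], [-0.3, -0.3], [0.1, 0.6], [-0.1, -0.0], [-0.0, -0.3], [0.1, 0.2], [-0.2, -0.0], [-0.3, 0.2]]
('scene',) [ 0.5048 -0.0901  0.2292] [[-0.1, 0.1], [-0.1, -0.3], [0.2, 0.5], [-0.0, -0.2]]
('top',) [ 0.5049 -0.0906  0.2222] [[0.1, -0.2], [0.2, 0.2], [-0.1, -0.1], [-0.2, 0.0]]
bath origin [ 5.58938656e-01 -7.80193064e-02  1.38777878e-17] row x -0.055506437179049156
scene [[170.0, 204.0], [310.0, 160.0], [196.0, 292.0], [356.0, 235.0]]
top [[388.0, 244.0], [235.0, 277.0], [370.0, 137.0], [211.0, 167.0]]
Rm [[0.9513, -0.2231, -0.2127], [0.2177, 0.9748, -0.0487], [0.2182, 0.0, 0.9759]]
mains_on [ 0.5408 -0.1899  0.0863]
heater_on [ 0.5266 -0.1264  0.0864]
start [ 0.4947 -0.0619  0.0878]
stop [0.477  0.0058 0.0976]
```

```bash
cat > plan.py <<'E'
from fit import *
import sys
zf=.0748
q=least_squares(lambda q:res([q[0],q[1],zf,q[2]]),[.5,-.1,.2]).x
Rm,t=frame([q[0],q[1],zf,q[2]])
Rt=Rm@np.diag([-1,1,-1.])
def go(name,h):
    """tool turn and shift (cm) from the measured pose to h m above the panel at a control"""
    l={"mains":[.016,-.105],"heater":[.016,-.04],"start":[0,.03]}[name]
    o=env.get_obs();Rc=R.from_rotvec(o["orientation"])
    P=Rm@[*l,h]+t
    print(name,"target",P.round(4),"turn",(Rc.inv()*R.from_matrix(Rt)).as_rotvec().round(4),"shift cm in final axes",(Rt.T@(P-o["ee_pos"])*100).round(2),"pos",o["ee_pos"].round(4),"F",(Rt.T@o["contact_force"]).round(1),"t",round(o["time_s"],2))
E
python3 - <<'E' | grep -v '^[st][co][ep]'
from plan import *
print(q,t,np.abs(res([q[0],q[1],zf,q[2]])).max())
go("mains",.05)
E
```

```text
[ 0.50547685 -0.09024018  0.22534583] [ 0.50547685 -0.09024018  0.0748    ] 0.7215373701005205
mains target [ 0.5335 -0.1915  0.1271] turn [-0.0607 -0.2143 -0.5499] shift cm in final axes [-13.59 -81.68  13.72] pos [0.1926 0.5682 0.2313] F [ 0.3 -0.7 -0.4] t 0.9
```

Emit:
step_arm([
  [[-0.012,-0.043,-0.11,0,0,-1,1],[-0.012,-0.043,-0.11,0,0,-1,1],[-0.012,-0.043,-0.11,0,0,-1,1],[-0.012,-0.043,-0.11,0,0,-1,1],[-0.012,-0.043,-0.11,0,0,-1,1]],
])

```text
time_s: 1.4
ee_pos: [0.1881, 0.5679, 0.2815]
orientation: [-0.335, 2.901, 0.035]
contact_force: [-0.3, -0.4, 0.6]
gripper_width: 0.144
grasp_force: 0.0
```

```bash
python3 -c "
from plan import *
go('mains',.05)"|grep target
```

```text
mains target [ 0.5335 -0.1915  0.1271] turn [-0.0004  0.0021  0.0048] shift cm in final axes [-12.93 -81.74  18.71] pos [0.1881 0.5679 0.2815] F [ 0.3 -0.3 -0.7] t 1.4
```

Emit:
step_arm([
  [[0,0,0,-1.2,-4,0,1],[0,0,0,-1.2,-4,0,1],[0,0,0,-1.2,-4,0,1],[0,0,0,-1.2,-4,0,1],[0,0,0,-1.2,-4,0,1]],
])

```text
time_s: 1.9
ee_pos: [0.2903, 0.3846, 0.2945]
orientation: [-0.33, 2.903, 0.036]
contact_force: [1.0, 0.8, 0.7]
gripper_width: 0.002
grasp_force: 0.0
```

Emit:
step_arm([
  [[0,0,0,-1.2,-4,0,1],[0,0,0,-1.2,-4,0,1],[0,0,0,-1.2,-4,0,1],[0,0,0,-1.2,-4,0,1],[0,0,0,-1.2,-4,0,1]],
])

```text
time_s: 2.4
ee_pos: [0.3922, 0.2026, 0.3081]
orientation: [-0.329, 2.902, 0.036]
contact_force: [0.8, 0.4, -0.3]
gripper_width: -0.004
grasp_force: 0.0
```

Emit:
step_arm([
  [[0,0,0,0,-4,0,1],[0,0,0,0,-4,0,1],[0,0,0,0,-4,0,1],[0,0,0,0,-4,0,1],[0,0,0,0,-4,0,1]],
])

```text
time_s: 2.9
ee_pos: [0.4365, 0.0074, 0.3082]
orientation: [-0.328, 2.902, 0.035]
contact_force: [0.7, 0.0, 0.3]
gripper_width: -0.001
grasp_force: 0.0
```

```bash
python3 -c "
from plan import *
go('mains',.05)"|grep target
```

```text
mains target [ 0.5335 -0.1915  0.1271] turn [-0.0013  0.0016  0.0002] shift cm in final axes [ -0.94 -21.56  18.77] pos [0.4365 0.0074 0.3082] F [-0.7 -0.1 -0.1] t 2.9
```

Emit:
step_arm([
  [[0,0,0,-0.2,-4.3,0,1],[0,0,0,-0.2,-4.3,0,1],[0,0,0,-0.2,-4.3,0,1],[0,0,0,-0.2,-4.3,0,1],[0,0,0,-0.1,-4.3,0,1]],
])

```text
time_s: 3.4
ee_pos: [0.4932, -0.2005, 0.3102]
orientation: [-0.328, 2.903, 0.034]
contact_force: [0.1, 0.5, 0.7]
gripper_width: 0.001
grasp_force: 0.0
```

Emit:
step_arm([
  [[0,0,0,0,0,4,1],[0,0,0,0,0,4,1],[0,0,0,0,0,4,1],[0,0,0,0,0,4,1],[0,0,0,0,0,2.5,1]],
])

```text
time_s: 3.9
ee_pos: [0.5313, -0.1886, 0.1258]
orientation: [-0.329, 2.907, 0.038]
contact_force: [-0.3, -0.1, -0.4]
gripper_width: 0.002
grasp_force: 0.0
```

```bash
python3 -c "
from plan import *
f=[env.grab_frame(n) for n in ('scene','top')]
go('mains',.05)
c=[]
for g,(u,v) in zip(f,((235,200),(330,225))):
    c.append(cv2.resize(g['image'][v-70:v+70,u-60:u+60],None,fx=3,fy=3,interpolation=cv2.INTER_CUBIC))
cv2.imwrite('pics/a.png',cv2.hconcat(c))
"|grep target
```

```text
mains target [ 0.5335 -0.1915  0.1271] turn [ 0.0047 -0.0056 -0.0005] shift cm in final axes [-0.32 -0.45 -0.2 ] pos [ 0.5299 -0.1878  0.1245] F [ 1.4 -0.7 -0.4] t 4.0
```

View pics/a.png

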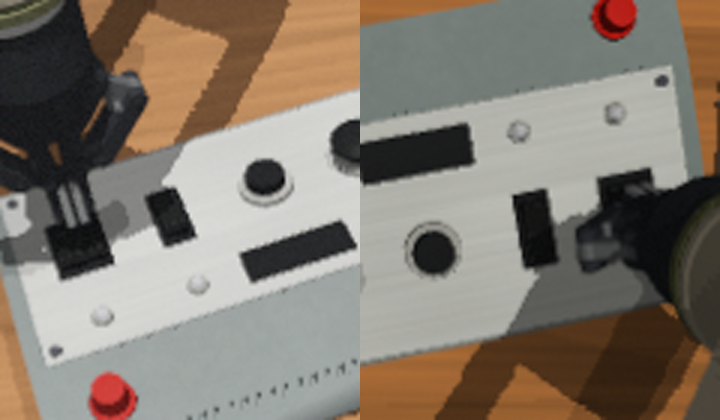

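The fingertips, at about (70,220) in the left crop, hang over the mains rocker's upper half and clear of everything else. I correct sideways and press down.

Emit:
step_arm([
  [[0,0,0,-0.3,-0.4,0,1],[0,0,0,0,0,1.3,1],[0,0,0,0,0,1.2,1],[0,0,0,0,0,0.4,1],[0,0,0,0,0,0,1]],
])

```text
time_s: 4.5
ee_pos: [0.5418, -0.1911, 0.1008]
orientation: [-0.329, 2.905, 0.037]
contact_force: [0.4, 0.8, 0.2]
gripper_width: 0.001
grasp_force: 0.0
```

```bash
python3 -c "
from plan import *
go('mains',.008)"|grep target
```

```text
mains target [ 0.5425 -0.1895  0.0861] turn [ 0.0003 -0.0009  0.    ] shift cm in final axes [0.23 0.14 1.45] pos [ 0.5418 -0.1911  0.1008] F [-0.6  0.7 -0.1] t 4.5
```

Emit:
step_arm([
  [[0,0,0,0.1,0.1,0.4,1],[0,0,0,0,0,0.3,1],[0,0,0,0,0,0.3,1],[0,0,0,0,0,0.2,1],[0,0,0,0,0,0,1]],
])

```text
time_s: 5.0
ee_pos: [0.5435, -0.19, 0.0894]
orientation: [-0.329, 2.904, 0.035]
contact_force: [0.1, -0.5, 1.1]
gripper_width: 0.0
grasp_force: 0.0
```

```bash
python3 -c "
from plan import *
go('mains',.008)"|grep target
```

```text
mains target [ 0.5425 -0.1895  0.0861] turn [-0.0005 -0.0003  0.0003] shift cm in final axes [0.16 0.07 0.3 ] pos [ 0.5435 -0.19    0.0894] F [-0.2 -0.5 -1.1] t 5.0
```

Emit:
step_arm([
  [[0,0,0,0,0,0.2,1],[0,0,0,0,0,0,1]],
])

```text
time_s: 5.2
ee_pos: [0.5441, -0.1901, 0.0879]
orientation: [-0.329, 2.904, 0.035]
contact_force: [-1.1, 0.3, 2.2]
gripper_width: 0.001
grasp_force: 1.0
```

Emit:
step_arm([
  [[0,0,0,0,0,0.15,1],[0,0,0,0,0,0,1]],
])

```text
time_s: 5.4
ee_pos: [0.5443, -0.1902, 0.0877]
orientation: [-0.329, 2.904, 0.035]
contact_force: [-10.9, 2.1, 15.3]
gripper_width: -0.003
grasp_force: 8.7
```

The contact went stiff at 15 N, above the 5 N the rocker needs, so it should have bottomed out. I back off and check.

Emit:
step_arm([
  [[0,0,0,0,0,-1,1],[0,0,0,0,0,-3,1],[0,0,0,0,0,-3,1],[0,0,0,3.5,0,-3,1],[0,0,0,4,0,-3,1]],
])

```text
time_s: 5.9
ee_pos: [0.4452, -0.2125, 0.1983]
orientation: [-0.332, 2.903, 0.034]
contact_force: [-0.1, -1.4, 1.2]
gripper_width: -0.002
grasp_force: 0.0
```

```bash
python3 -c "
from plan import *
f=[env.grab_frame(n) for n in ('scene','top')]
go('heater',.03)
c=[]
for g,(u,v) in zip(f,((215,205),(343,225))):
    c.append(cv2.resize(g['image'][v-35:v+35,u-35:u+35],None,fx=5,fy=5,interpolation=cv2.INTER_CUBIC))
for n,(u,v) in (('scene',(215,205)),('top',(343,225))):
    c.append(cv2.resize(fs[n]['image'][v-35:v+35,u-35:u+35],None,fx=5,fy=5,interpolation=cv2.INTER_CUBIC))
im=cv2.vconcat([cv2.hconcat(c[:2]),cv2.hconcat(c[2:])]);im=np.clip(im.astype(float)*1.0,0,255)
im=255*(im/255)**.5
cv2.imwrite('pics/b.png',cv2.resize(im,(600,600)))
"|grep target
```

```text
heater target [ 0.5233 -0.1272  0.1076] turn [-0.0068  0.0033 -0.0006] shift cm in final axes [-7.42  6.76 11.23] pos [ 0.4439 -0.2148  0.201 ] F [-1.5 -0.4  0.9] t 6.0[ WARN:0@0.903] global loadsave.cpp:1063 imwrite_ Unsupported depth image for selected encoder is fallbacked to CV_8U.
```

View pics/b.png

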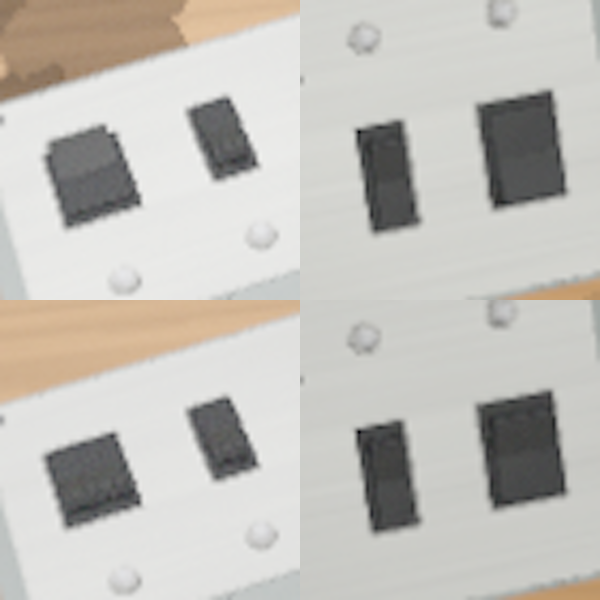

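The top row (now) against the bottom row (before) shows the mains rocker flipped: its near half now stands up in the scene view at (85,150). The heater is unchanged. Next I press the heater.

Emit:
step_arm([
  [[0,0,0,-3.7,3.4,0,1],[0,0,0,-3.7,3.3,3,1],[0,0,0,0,0,4,1],[0,0,0,0,0,4,1],[0,0,0,0,0,0,1]],
])

```text
time_s: 6.5
ee_pos: [0.516, -0.1289, 0.1016]
orientation: [-0.331, 2.913, 0.044]
contact_force: [-1.2, -0.7, -1.3]
gripper_width: -0.003
grasp_force: 0.0
```

```bash
python3 -c "
from plan import *
go('heater',.01)"|grep target
```

```text
heater target [ 0.5275 -0.1262  0.0881] turn [ 0.006  -0.0082  0.0003] shift cm in final axes [-0.86  0.    1.58] pos [ 0.516  -0.1289  0.1016] F [ 1.5 -0.4  1. ] t 6.5
```

Emit:
step_arm([
  [[0,0,0,0,0,0,1],[0,0,0,0,0,0,1]],
])

```text
time_s: 6.7
ee_pos: [0.5207, -0.1325, 0.1108]
orientation: [-0.328, 2.901, 0.033]
contact_force: [0.8, -0.3, 0.4]
gripper_width: -0.003
grasp_force: 0.0
```

```bash
python3 -c "
from plan import *
go('heater',.01)"|grep target
```

```text
heater target [ 0.5275 -0.1262  0.0881] turn [-0.0026  0.0028  0.0002] shift cm in final axes [-0.29  0.46  2.4 ] pos [ 0.5207 -0.1325  0.1108] F [-0.8 -0.4 -0.3] t 6.7
```

Emit:
step_arm([
  [[0,0,0,-0.2,0.5,0,1],[0,0,0,0,0,0.4,1],[0,0,0,0,0,0.4,1],[0,0,0,0,0,0,1],[0,0,0,0,0,0,1]],
])

```text
time_s: 7.2
ee_pos: [0.5218, -0.126, 0.101]
orientation: [-0.329, 2.904, 0.035]
contact_force: [0.4, -0.1, -0.8]
gripper_width: 0.001
grasp_force: 0.0
```

```bash
python3 -c "
from plan import *
go('heater',.01)"|grep target
```

```text
heater target [ 0.5275 -0.1262  0.0881] turn [-0.0007  0.0001  0.    ] shift cm in final axes [-0.25 -0.15  1.38] pos [ 0.5218 -0.126   0.101 ] F [-0.2 -0.2  0.8] t 7.2
```

Emit:
step_arm([
  [[0,0,0,-0.3,-0.1,0.3,1],[0,0,0,0,0,0.3,1],[0,0,0,0,0,0.3,1],[0,0,0,0,0,0.3,1],[0,0,0,0,0,0,1]],
])

```text
time_s: 7.7
ee_pos: [0.5273, -0.1256, 0.0894]
orientation: [-0.329, 2.905, 0.036]
contact_force: [-0.2, 0.2, -1.2]
gripper_width: -0.001
grasp_force: 0.0
```

```bash
python3 -c "
from plan import *
go('heater',.01)"|grep target
```

```text
heater target [ 0.5275 -0.1262  0.0881] turn [-0.0004 -0.0005  0.0002] shift cm in final axes [ 0.03 -0.06  0.13] pos [ 0.5273 -0.1256  0.0894] F [0.4 0.2 1.1] t 7.7
```

Emit:
step_arm([
  [[0,0,0,0,0,0.2,1],[0,0,0,0,0,0,1]],
])

```text
time_s: 7.9
ee_pos: [0.5278, -0.1256, 0.0876]
orientation: [-0.329, 2.904, 0.036]
contact_force: [0.5, 0.2, 0.3]
gripper_width: 0.001
grasp_force: 0.0
```

Emit:
step_arm([
  [[0,0,0,0,0,0.1,1],[0,0,0,0,0,0,1]],
])

```text
time_s: 8.1
ee_pos: [0.528, -0.1256, 0.0874]
orientation: [-0.329, 2.904, 0.035]
contact_force: [-4.2, 0.3, 6.6]
gripper_width: 0.001
grasp_force: 3.2
```

Emit:
step_arm([
  [[0,0,0,0,0,-1,1],[0,0,0,0,0,-3,1],[0,0,0,0,0,-3,1],[0,0,0,3.5,0,-3,1],[0,0,0,4,0,-3,1]],
])

```text
time_s: 8.6
ee_pos: [0.4288, -0.1482, 0.1995]
orientation: [-0.332, 2.902, 0.034]
contact_force: [0.8, -1.3, 0.5]
gripper_width: 0.0
grasp_force: 0.0
```

```bash
python3 -c "
from plan import *
f=[env.grab_frame(n) for n in ('scene','top')]
go('start',.03)
c=[]
for g,(u,v) in zip(f,((215,205),(343,225))):
    c.append(cv2.resize(g['image'][v-35:v+35,u-35:u+35],None,fx=5,fy=5,interpolation=cv2.INTER_CUBIC))
im=cv2.hconcat(c)
cv2.imwrite('pics/c.png',(255*(im/255)**.5).astype(np.uint8))
"|grep target
```

```text
start target [ 0.4924 -0.0625  0.1041] turn [-0.0077  0.0053 -0.0001] shift cm in final axes [-5.88  7.12 11.43] pos [ 0.428  -0.1503  0.2027] F [-0.1 -0.4 -0. ] t 8.7
```

View pics/c.png

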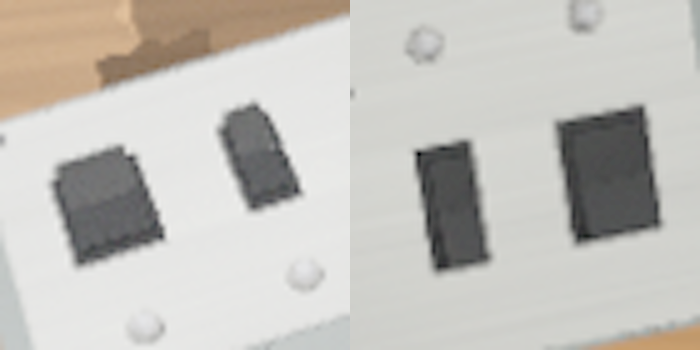

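Both rockers are flipped, with their near halves standing up at (95,170) and (245,125). Now the start button.

Emit:
step_arm([
  [[0,0,0,-3,3.5,0,1],[0,0,0,-2.9,3.5,2,1],[0,0,0,0,0,4,1],[0,0,0,0,0,3,1],[0,0,0,0,0,1.2,1]],
])

```text
time_s: 9.2
ee_pos: [0.4898, -0.0607, 0.1074]
orientation: [-0.331, 2.908, 0.038]
contact_force: [-0.3, -0.0, -1.2]
gripper_width: 0.004
grasp_force: 0.0
```

Emit:
step_arm([
  [[0,0,0,0,0,0,1],[0,0,0,0,0,0,1],[0,0,0,0,0,0,1]],
])

```text
time_s: 9.5
ee_pos: [0.4926, -0.063, 0.113]
orientation: [-0.327, 2.901, 0.033]
contact_force: [-0.3, -0.4, -0.2]
gripper_width: 0.002
grasp_force: 0.0
```

```bash
python3 -c "
from plan import *
go('start',.016)"|grep target
```

```text
start target [ 0.4954 -0.0618  0.0904] turn [-0.0024  0.003  -0.0003] shift cm in final axes [0.2  0.06 2.27] pos [ 0.4926 -0.063   0.113 ] F [ 0.4 -0.3  0.1] t 9.5
```

Emit:
step_arm([
  [[0,0,0,0.2,0,0.6,1],[0,0,0,0,0,0.6,1],[0,0,0,0,0,0.5,1],[0,0,0,0,0,0.3,1],[0,0,0,0,0,0,1]],
])

```text
time_s: 10.0
ee_pos: [0.4935, -0.0617, 0.0904]
orientation: [-0.329, 2.905, 0.035]
contact_force: [-1.4, -0.7, 1.8]
gripper_width: -0.002
grasp_force: 0.9
```

```bash
python3 -c "
from plan import *
go('start',.01)"|grep target
```

```text
start target [ 0.4966 -0.0615  0.0846] turn [-0.0005 -0.0005  0.0002] shift cm in final axes [-0.18 -0.05  0.63] pos [ 0.4935 -0.0617  0.0904] F [ 1.1 -0.4 -2.1] t 10.0
```

Contact is at the button's top, as expected. I press 6 mm in small rows.

Emit:
step_arm([
  [[0,0,0,0,0,0.2,1],[0,0,0,0,0,0.2,1],[0,0,0,0,0,0.1,1],[0,0,0,0,0,0,1]],
])

```text
time_s: 10.4
ee_pos: [0.4949, -0.0615, 0.0861]
orientation: [-0.329, 2.904, 0.035]
contact_force: [-3.7, 0.3, 3.4]
gripper_width: -0.005
grasp_force: 2.2
```

Emit:
step_arm([
  [[0,0,0,0,0,0.1,1],[0,0,0,0,0,0,1]],
])

```text
time_s: 10.6
ee_pos: [0.4951, -0.0615, 0.0853]
orientation: [-0.329, 2.904, 0.035]
contact_force: [-5.2, -0.1, 5.8]
gripper_width: 0.001
grasp_force: 3.4
```

Emit:
step_arm([
  [[0,0,0,0,0,0.15,1],[0,0,0,0,0,0,1]],
])

```text
time_s: 10.8
ee_pos: [0.4953, -0.0615, 0.0851]
orientation: [-0.33, 2.904, 0.035]
contact_force: [-16.3, 0.4, 21.8]
gripper_width: -0.002
grasp_force: 12.1
```

The button is fully in: a hard stop at about 25 N. I withdraw straight back.

Emit:
step_arm([
  [[0,0,0,0,0,-0.5,1],[0,0,0,0,0,-1,1],[0,0,0,0,0,-3,1],[0,0,0,0,0,-3,1],[0,0,0,3,0,-3,1]],
])

```text
time_s: 11.3
ee_pos: [0.4459, -0.0728, 0.1821]
orientation: [-0.33, 2.901, 0.034]
contact_force: [0.3, -0.2, 1.1]
gripper_width: -0.001
grasp_force: 0.0
```

Emit:
step_arm([
  [[0,0,0,3,0,-2,1],[0,0,0,1,0,-1,1],[0,0,0,0,0,0,1],[0,0,0,0,0,0,1],[0,0,0,0,0,0,1]],
])

```text
time_s: 11.8
ee_pos: [0.4003, -0.0828, 0.1995]
orientation: [-0.329, 2.904, 0.036]
contact_force: [-0.0, 0.3, -0.2]
gripper_width: -0.002
grasp_force: 0.0
```

```bash
python3 -c "
from h import *
f=[env.grab_frame(n) for n in ('scene','top')]
c=[]
for g,(u,v) in zip(f,((245,200),(310,220))):
    c.append(cv2.resize(g['image'][v-95:v+95,u-95:u+95],None,fx=2,fy=2,interpolation=cv2.INTER_CUBIC))
im=cv2.hconcat(c)
cv2.imwrite('pics/d.png',(255*(im/255)**.6).astype(np.uint8))
"
```

```text
(no output)
```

View pics/d.png

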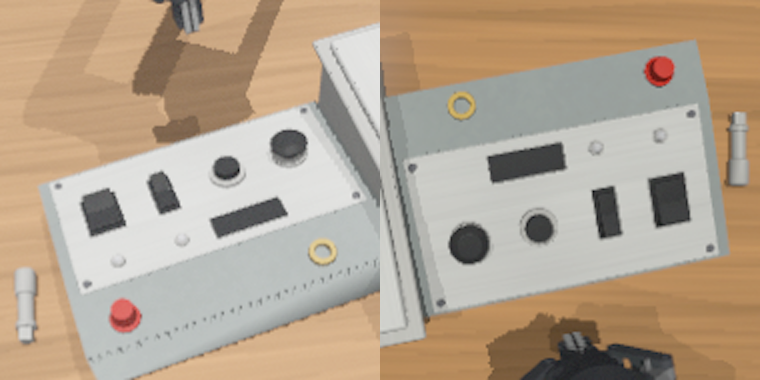

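Both rockers are on, at (103,210) and (163,192) in the left crop. The start button at (227,168) is out again, the loose parts lie where they were, and the arm is clear.

```bash
python3 -c "
from cell import env
print(env.sign_off())"
```

```text
the job is handed in; nothing more can be done
None
```

I handed the job in at about 12 s: the mains and heater rockers went on in that order, then the start button was pressed fully in and sprang back. The stop button and loose parts were not touched; sign-off returned no verdict.

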